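# Scrape wax offcuts off the sprung glass slide tray

### The job

Take the scraper block out of its cradle, set its blade down on the glass tray behind all three wax offcuts, at the end away from the steel catch bin, and press lightly until the sprung tray gives a little. Keep it pressed like that while you wipe the whole length of the tray, so that all the wax drops off the far end into the bin, then hang the scraper back upright in its cradle. Never press hard on the glass, never touch the wax with the gripper or arm, and leave the other things on the bench where they are.

Things in the scene. Friction and masses are not known exactly. Their poses are not given: they have to be found in the camera images.
- track: Steel slide track fixed to the bench, 124 mm wide (x), 260 mm long (y). Origin: centre of its underside on the bench. Two rails run along y; the gap between them is 108 mm and their tops are 96 mm above the origin. Both ends of the track are open. The tray rides between the rails.
- tray: Glass tray in the track, 104 mm wide (x), 260 mm long (y), 8 mm thick, axes as the track's. Origin: centre of its top face, 82 mm above the track's origin (the rail tops are 14 mm higher). It rides on springs and sinks straight down when pressed: it starts to give at about 1 N and then takes 1 N more per mm, until it meets its stop after 6 mm.
- bin: Open steel catch bin, fixed, 150 mm (x) by 130 mm (y), 60 mm high, 4 mm walls, its two inner y sides sloping to a 45 mm wide floor. Origin: centre of its underside. It stands at one end of the track (either the track's +y or -y end; its centre is about 185 mm from the track's), its near wall 10 mm in under the end of the tray. Wax that goes over that end drops into it.
- cradle: Aluminium cradle fixed to the bench left or right of the track: base 170 mm (x) by 60 mm (y), two posts 124 mm apart along x. Origin: centre of its underside. The scraper's head lies along x on the flat post tops, 64 mm above the origin, between low lips (36 mm apart in y, 10 mm high); its blade hangs between the posts (inner faces 106 mm apart).
- scraper: Scraper block, 210 g, same after a half turn. Origin: centre of its head's underside. Head: grey bar 140 (x) x 26 (y) x 28 mm high. Grip: black block on top, 60 (x) x 24 (y) mm, z 28 to 72 mm. A steel blade 90 mm wide (x), 6 mm thick (y) hangs centred below; a clamp sets how far its level edge stands out below the head: 26 to 48 mm, different every time and not reported.
- wax_bar: Loose off-white wax offcut on the tray, 70 mm (x) by 26 mm (y) by 13 mm. Origin: centre of its underside.
- wax_ell: Loose off-white L-shaped wax offcut on the tray, 66 mm (x) by 30 mm (y) by 12 mm. Origin: centre of its underside.
- wax_step: Loose off-white stepped wax offcut on the tray, 60 mm (x) by 28 mm (y), 9 to 17 mm high. Origin: centre of its underside. All three lie roughly across the track in the middle of the tray and leave about 50 mm of glass free at each end.
- mailer: Grey slide mailer box, loose, 122 x 82 x 35 mm, on the bench at the other end of the track from the bin. Bystander; origin: centre of its underside.
- jar: Blue plastic staining jar, loose, 66 x 66 x 100 mm, across the track from the cradle. Bystander; origin: centre of its underside.
- slide_holder: Chrome slide holder with three frosted slides, loose, 100 x 50 x 81 mm, beyond the track. Bystander; origin: centre of its underside.
- dishes: Stack of three clear dishes, loose, 94 mm across, 45 mm high, beyond the track. Bystander; origin: centre of its underside.
- reagent: Amber reagent bottle, loose, 70 mm across, 140 mm high, beyond the track. Bystander; origin: centre of its underside.
- stain_pot: Amber stain pot, loose, 60 mm across, 80 mm high, beyond the track. Bystander; origin: centre of its underside. A heavy white box of tissue cassettes (90 x 120 x 36 mm), not reported, stands near the robot, left of its middle.
Mind the look-alikes: they are no part of the job. Leave any brown, green or orange look-alike of the wax_bar alone.

How it is judged:
On the way, in this order (a step that is already met when the one before it is completed fails the run):
1. the scraper's blade is pressed on the tray (over 1.5 N) near the end away from the bin, behind the wax (contact force between scraper and tray above 1.5 N and horizontal distance between scraper and bin above 0.255 m), for 0.2 s.
2. it is still pressed on the tray (over 1 N) as it passes the middle of the tray (contact force between scraper and tray above 1 N and horizontal distance between scraper and bin between 0.15 and 0.22 m), for 0.1 s.
3. it is still pressed on the tray (over 1 N) near the bin's end of the tray (contact force between scraper and tray above 1 N and horizontal distance between scraper and bin below 0.1 m), for 0.1 s.
At the end, for the whole second after the job is handed in: All three wax offcuts lie at rest inside the bin (centres within its walls and below its rim, 60 mm above its underside); the scraper hangs at rest and upright (within 0.1 rad) in its cradle, its head down on the post tops and within 15 mm of the cradle's centre (x of wax_bar in the frame of bin between -0.073 and 0.073 m and y of wax_bar in the frame of bin between -0.063 and 0.063 m and z of each of wax_bar, wax_ell, wax_step in the frame of bin below 0.06 m and linear speed of each of wax_bar, wax_ell, wax_step, scraper below 0.03 m/s and x of wax_ell in the frame of bin between -0.073 and 0.073 m and y of wax_ell in the frame of bin between -0.063 and 0.063 m and x of wax_step in the frame of bin between -0.073 and 0.073 m and y of wax_step in the frame of bin between -0.063 and 0.063 m and horizontal distance between scraper and cradle below 0.015 m and z of scraper in the frame of cradle between 0.06 and 0.069 m and angle between scraper's own z axis and vertical below 0.1 rad); the robot touches nothing.
It fails at once if the scraper presses the glass tray hard (over 20 N) (contact force between scraper and tray above 20 N).
It fails at once if the gripper or arm touches the wax (contact force between any of the fingers, the arm and wax_bar above 0.3 N or contact force between any of the fingers, the arm and wax_ell above 0.3 N or contact force between any of the fingers, the arm and wax_step above 0.3 N).
It fails at once if a bystander (mailer box, jar, slide holder, dishes, reagent bottle, stain pot) is displaced by over 25 mm or tipped (distance of any of mailer, jar, slide_holder, dishes, reagent, stain_pot from where it was at the start of the episode above 0.025 m or angle between any of mailer, jar, slide_holder, dishes, reagent, stain_pot's own z axis and vertical above 0.3 rad).
It also fails if it takes over 64 s, if anything falls off the work surface, if the arm or the gripper's body presses on something with over 40 N, if the wrist force passes 120 N, or if a joint passes its speed limit or range.

### The arm

A 7-joint arm with a two-finger parallel gripper is mounted at the origin on the work surface. World frame = base frame: x ahead of the robot, y to its left, z up, the work surface at z = 0. Lengths are in m, angles in rad, forces in N, time in s.
With the tool pointing down it reaches from about 0.425 to 0.875 m from the base axis. Payload 8.4 kg.
Tool frame: the origin (TCP) lies at the very end of the fingers, on their centre line; the grasp point (between the pads) lies 19 mm behind it; z points along the fingers, y is the line along which they close (so a half turn about z gives the same grasp; the last joint's range is limited). The gripper opens to 87 mm and grips with 3 to 60 N. Pads are 19 mm wide; open, the fingers measure 117 mm over their backs; the gripper's body (75 mm by 190 mm) begins 51 mm behind the grasp point.
Start: joints at [-1.35, 0.333, 0.04, 1.465, -0.013, 1.343, -0.059], TCP at [0.204, 0.617, 0.223] pointing down, gripper open.
Joint ranges: [-2.58, 2.58], [-0.38, 2.09], [-1.3, 1.39], [0.25, 2.4], [-1.5, 4.64], [0.08, 2.09], [-2.65, 2.65]. Speed limits (rad/s): [2.22, 2.22, 2.79, 2.79, 3.14, 3.14, 3.14].

### API

Orientations are given as a unit quaternion [x, y, z, w].
In Python, from bench import arm, eoat, kinematics, sense, viewer, hand_in, trace gives the robot as it stands. Calls block until the motion is done:
- arm.move_pose(position, orientation): joint-space move of the TCP to a pose.
- arm.line_to(position, rot=None, rate=0.15): straight line of the TCP; rot=None keeps the orientation; rate is the mean speed in m/s.
- arm.movej(angles): joint-space move.
- eoat.move_gripper(opening): finger opening in m; the grip force is fixed at half the most; returns when the fingers have stopped.
- arm.sleep(seconds).
- kinematics.inverse_kinematics(position, orientation): joint angles nearest the present ones, or None.
- sense(): the state.
- viewer.read_camera(name): name is "scene" or "top" or "wrist"; returns a dict with "frame" (420x560x3 uint8, blue, green, red), "z_map" (420x560 float32, m along the optical axis (not along the pixel's ray), 0 where there is no reading), "intrinsics" (3x3 intrinsics, pixels), "dist_coeffs" ([k1, k2, p1, p2, k3] as OpenCV has them; the pictures are not rectified), "R" (3x3) and "t" (3): a world point X has camera coordinates R X + t. Camera axes: x right, y down, z forward; pixel columns grow to the right and rows downward; lengths in m; the calibration is good to about 2 mm. A picture is of the moment at which its call begins.
A pose or a line that the arm cannot do raises arm.IKError and nothing moves.
- hand_in(): hands the job in; it is judged then, once.
Trained networks look in the newest picture that a camera, given by its name, has taken for a name from the list of things; names that differ only in an ending like _2 or _b are one class to them, and where a whole thing is asked for, a point or a joint stands for the part that bears it (a point fixed in the world has none). Each returns a list of dicts, best first, with "p" (0 to 1); they miss things now and then, are a little off and sometimes report something else, mostly with a low value. They report only what shows in the picture. A call takes as long as a camera call. They do not tell look-alikes from the thing itself.
- trace(camera, label): "pixels" (420x560 bool, what is visible of it) and "box" ([left, top, right, bottom] in pixels, round what is visible of it).
The state is a dict: "t": time; "q": joint angles; "qvel": joint speeds; "effort": joint torques, N m; "ee_pos": TCP position; "ee_rot": TCP orientation; "ft_force": force on the tool from outside, world axes, zero at the start; "torque": the same for the moment, N m; "finger_gap": finger opening in m; "gripper_force": force on a finger pad.
Only numpy, scipy, OpenCV 4.12 (cv2) and the standard library are available. Lean on these libraries where they do the work, as an engineer would, in place of code of your own. Each camera call takes 0.05 s, during which the arm holds its last target. There are 200 camera calls.

## Working session

There is one attempt and no reset: what is moved stays moved. The work goes in short steps, each a Python script; the robot and the scene stay as the last script left them, time stands still between calls to the robot, and variables do not carry over. Pictures are saved under pics/ and viewed, at most 10 in all, crops included, and the job is handed in when it is done.

```bash
ls; mkdir -p pics
cat > h.py <<'E'
import numpy as np, cv2
from bench import arm, eoat, kinematics, sense, viewer, hand_in, trace
def world(c, mask=None):
    z=c["z_map"]; h,w=z.shape
    u,v=np.meshgrid(np.arange(w),np.arange(h))
    m=(z>0) if mask is None else (mask&(z>0))
    p=np.stack([u[m],v[m]],-1).astype(np.float64).reshape(-1,1,2)
    n=cv2.undistortPoints(p,np.array(c["intrinsics"],float),np.array(c["dist_coeffs"],float)).reshape(-1,2)
    zz=z[m][:,None]
    X=np.hstack([n*zz,zz])
    return (X-np.array(c["t"]))@np.array(c["R"])
E
python3 - <<'E'
from h import *
cs={}
for n in ("top","scene"):
    c=viewer.read_camera(n); cs[n]=c
    cv2.imwrite(f"pics/{n}0.png",c["frame"]); np.savez(f"pics/{n}0.npz",**c)
    for l in ["track","tray","bin","cradle","scraper","wax_bar","wax_ell","wax_step","mailer","jar"]:
        for r in trace(n,l)[:2]:
            X=world(c,r["pixels"])
            if len(X)<5: continue
            print(n,l,round(r["p"],2),[int(b) for b in r["box"]],len(X),np.median(X,0).round(3),np.percentile(X,3,axis=0).round(3),np.percentile(X,97,axis=0).round(3))
print(sense())
E
```

```text
pics
top track 0.85 [228, 198, 330, 255] 3778 [0.537 0.015 0.082] [ 0.475 -0.104  0.061] [0.6   0.139 0.097]
top bin 0.91 [186, 206, 238, 265] 2431 [0.514 0.215 0.019] [ 0.443  0.147 -0.   ] [0.589 0.265 0.06 ]
top bin 0.68 [329, 199, 359, 245] 1253 [ 0.556 -0.165  0.034] [ 0.5   -0.206  0.015] [ 0.613 -0.127  0.038]
top cradle 0.62 [135, 200, 165, 260] 872 [0.52  0.373 0.005] [ 0.442  0.348 -0.001] [0.607 0.399 0.074]
top scraper 0.78 [132, 205, 154, 258] 726 [0.523 0.377 0.092] [0.461 0.362 0.07 ] [0.589 0.4   0.137]
top wax_bar 0.5 [295, 155, 306, 182] 207 [ 0.705 -0.054  0.012] [ 0.673 -0.066  0.008] [ 0.737 -0.04   0.016]
top wax_bar 0.49 [254, 215, 262, 242] 253 [0.534 0.066 0.094] [0.502 0.053 0.091] [0.563 0.079 0.098]
top wax_ell 0.53 [289, 219, 303, 242] 208 [ 0.54  -0.035  0.093] [ 0.502 -0.049  0.081] [ 0.563 -0.02   0.097]
top wax_step 0.68 [272, 218, 286, 241] 225 [0.531 0.013 0.096] [ 0.504 -0.001  0.087] [0.56  0.026 0.101]
top mailer 0.85 [325, 199, 354, 241] 1210 [ 0.556 -0.165  0.034] [ 0.5   -0.205  0.029] [ 0.613 -0.126  0.038]
top jar 0.65 [400, 222, 437, 248] 7
[... 1379 characters left out ...]
-1.35018903,  0.33318331,  0.03992382,  1.4654436 , -0.01341669,
        1.34330127, -0.0584906 ]), 'qvel': array([ 9.81055331e-04, -6.75108948e-05,  1.91886644e-03, -8.88657506e-04,
       -1.16443403e-04, -4.79303362e-04, -1.62977399e-04]), 'effort': array([ 2.46177697e-04, -6.56130481e+01,  1.33283123e+00, -4.04072750e+01,
       -5.97816822e-02,  3.48284317e-02,  3.61815955e-05]), 'ee_pos': array([0.20435555, 0.61698872, 0.22253564]), 'ee_rot': array([ 1.59246799e-01,  9.87238804e-01, -3.37234203e-05, -1.18077218e-05]), 'ft_force': array([-0.27824189,  0.07821136, -0.75226329]), 'torque': array([0.00029248, 0.01247853, 0.03351058]), 'gripper_force': 0.0, 'finger_gap': 0.0871031514614414}
```

Run:
```python
from h import *
a=[cv2.imread(f"pics/{n}0.png") for n in("top","scene")]
cv2.imwrite("pics/a.png",np.vstack([cv2.resize(a[0][140:280,120:450],(707,300)),cv2.resize(a[1][80:390,110:400],(707,756))[:300]]))
cv2.imwrite("pics/b.png",cv2.resize(a[1][80:340,190:400],(640,600)) if False else cv2.resize(a[1][80:320,180:400],(550,600)))
def rect(P): 
    r=cv2.minAreaRect(P[:,:2].astype(np.float32)*1000); return [np.round(x,1) for x in (r[0],r[1],r[2])]
for n in("top","scene"):
    c=dict(np.load(f"pics/{n}0.npz")); X=world(c)
    def sel(x0,x1,y0,y1,z0,z1): 
        return X[(X[:,0]>x0)&(X[:,0]<x1)&(X[:,1]>y0)&(X[:,1]<y1)&(X[:,2]>z0)&(X[:,2]<z1)]
    g=sel(.4,.65,.32,.43,.125,.15); print(n,"griptop",len(g),rect(g),g[:,2].mean().round(4))
    g=sel(.4,.65,.32,.43,.085,.098); print(n,"headtop",len(g),rect(g),np.median(g[:,2]).round(4))
    g=sel(.4,.65,.32,.44,.06,.082); print(n,"posts",len(g),rect(g),np.median(g[:,2]).round(4))
    g=sel(.4,.65,.32,.44,.004,.02); print(n,"base",len(g),rect(g),np.median(g[:,2]).round(4))
    g=sel(.44,.64,-.14,.17,.09,.0985); print(n,"rails+",len(g),rect(g))
    for s,(x0,x1) in {"L":(.45,.492),"R":(.58,.63)}.items():
        g=sel(x0,x1,-.13,.16,.091,.0985); print(s,len(g),np.polyfit(g[:,1],g[:,0],1).round(4),np.percentile(g[:,1],[0,1,99,100]).round(3))
    g=sel(.4,.63,.1,.3,.052,.065); print(n,"binrim",len(g),rect(g))
```

```text
top griptop 214 [array([524.4, 382.9]), array([60. , 22.8]), np.float64(10.2)] 0.1339
top headtop 324 [array([524.9, 382.7]), array([141.1,  26.8]), np.float64(9.1)] 0.0906
top posts 173 [array([524.5, 385.3]), array([142.7,  46.6]), np.float64(9.6)] 0.0723
top base 450 [array([523.3, 376.9]), array([109., 249.]), np.float64(87.1)] 0.0058
top rails+ 1128 [array([537.1,  16.7]), array([124.2, 258.9]), np.float64(6.1)]
L 266 [-0.1029  0.4802] [-0.118 -0.111  0.136  0.138]
R 276 [-0.104  0.597] [-0.106 -0.103  0.148  0.151]
top binrim 280 [array([518.9, 186.7]), array([150.7, 162.1]), np.float64(6.1)]
scene griptop 216 [array([525.5, 382.7]), array([59.9, 27.8]), np.float64(10.4)] 0.1332
scene headtop 336 [array([525.8, 383. ]), array([139.6,  29.2]), np.float64(9.3)] 0.091
scene posts 338 [array([531.8, 371.2]), array([147. ,  42.6]), np.float64(22.8)] 0.0726
scene base 704 [array([528.6, 369.6]), array([169. ,  95.3]), np.float64(8.5)] 0.006
scene rails+ 1644 [array([537.4,  18.6]), array([125.3, 259.6]), np.float64(6.1)]
L 351 [-0.1002  0.4815] [-0.115 -0.109  0.138  0.142]
R 420 [-0.1049  0.5982] [-0.104 -0.102  0.15   0.153]
scene binrim 381 [array([520., 182.]), array([150.6, 175.4]), np.float64(5.7)]
```

View pics/a.png

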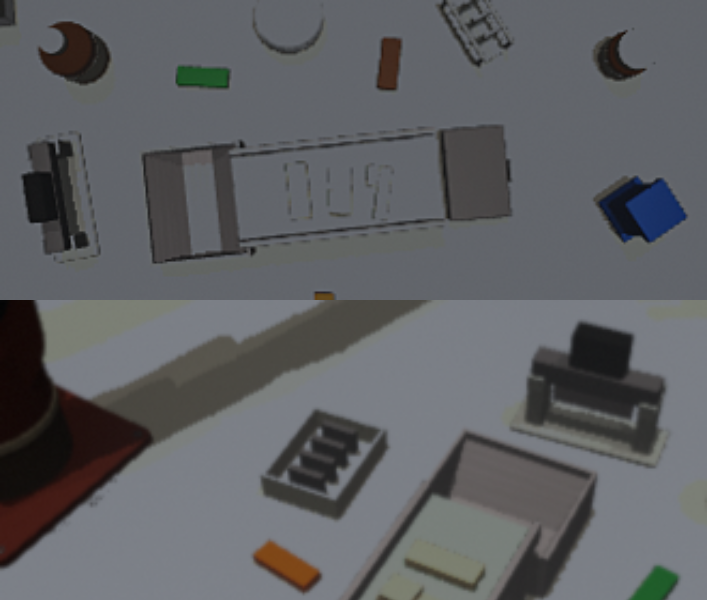

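View pics/b.png

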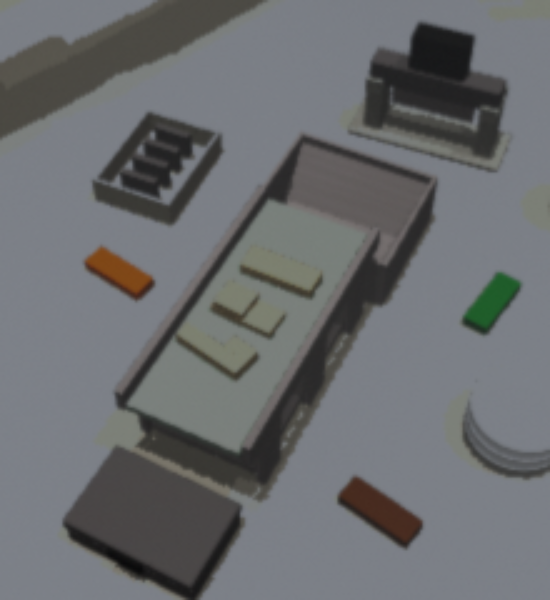

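The pictures show the scraper in its cradle at about (145,230) in top. The bin is at the track's +y end (212,235) and the mailer at the −y end (340,220). The three pale waxes on the glass, at about (258,228), (279,230) and (296,230) in top, are the real ones. The orange, green and brown bars lie on the bench and stay untouched. Next I grasp the scraper and lift it.

```bash
cat >> h.py <<'E'
from scipy.spatial.transform import Rotation as Ro
def quat(deg):
    t=np.radians(deg); return Ro.from_matrix(np.array([[-np.cos(t),-np.sin(t),0],[-np.sin(t),np.cos(t),0],[0,0,-1]]).T.copy()[:, :]  if False else np.column_stack([[-np.cos(t),-np.sin(t),0],[-np.sin(t),np.cos(t),0],[0,0,-1]])).as_quat()
def ft(n=10):
    v=[]
    for _ in range(n): arm.sleep(0.02); v.append(sense()["ft_force"])
    return np.mean(v,0)
CR=np.array([.5252,.3828]); CA=9.3
TC=np.array([.5373,.0178]); TA=6.0
def trk(s,z): t=np.radians(TA); return [TC[0]-s*np.sin(t),TC[1]+s*np.cos(t),z]
E
sed -i 's/Ro.from_matrix(.* if False else /Ro.from_matrix(/' h.py
python3 - <<'E'
from h import *
arm.move_pose([*CR,.23],quat(CA)); print(sense()["q"].round(2),sense()["t"],ft())
arm.line_to([*CR,.098],rate=.1)
s=sense(); print(s["ee_pos"],s["ft_force"])
eoat.move_gripper(0.0); s=sense(); print(s["finger_gap"],s["gripper_force"],ft(5))
arm.line_to([*CR,.235],rate=.1); print(sense()["ee_pos"],ft(),sense()["t"])
c=viewer.read_camera("scene"); cv2.imwrite("pics/c.png",cv2.resize(c["frame"][20:230,250:450],(571,600))); np.savez("pics/c.npz",**c)
r=trace("scene","scraper")
if r: X=world(c,r[0]["pixels"]); print(r[0]["p"],r[0]["box"],np.percentile(X,[1,5,95,99],axis=0).round(3))
E
```

```text
[-0.85  0.33  0.19  1.46 -0.06  1.36  1.08] 2.575 [-0.09170279  0.37713242 -0.05967722]
[0.5256327  0.38305417 0.09876662] [ 0.07584185  0.06326941 -0.24540081]
0.02431255862205414 29.97406909824349 [ 0.31626351  2.15285377 -0.91433868]
[0.5249157  0.38261689 0.2341629 ] [ 0.01914791 -0.06413639 -2.0359688 ] 7.0167
0.63 [333.0, 44.3, 390.2, 88.0] [[0.459 0.358 0.173]
 [0.468 0.361 0.178]
 [0.586 0.389 0.253]
 [0.594 0.401 0.271]]
```

View pics/c.png

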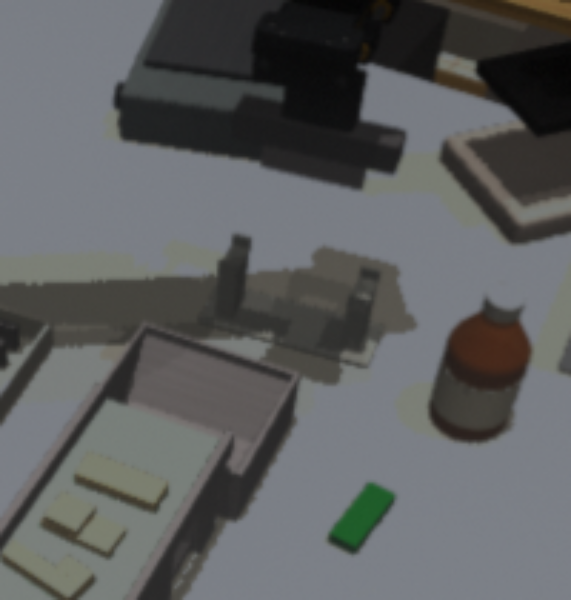

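The scraper is held level; its bar runs across about (260,145) in the crop, and the empty cradle stands at (300,300). Next I move to the end of the tray away from the bin and feel for the glass.

Run:
```python
from h import *
S=-.108
arm.move_pose(trk(S,.235),quat(TA)); 
arm.line_to(trk(S,.172),rate=.12); arm.sleep(.2)
base=ft(10)[2]; print("base",base,sense()["t"],sense()["ee_pos"])
z=.168; hist=[]
while z>.125:
    arm.line_to(trk(S,z),rate=.02); f=ft(4)[2]-base; hist.append((round(z,4),round(sense()["ee_pos"][2],4),round(f,2)))
    if f>2.6: break
    z-=.001 if f<.5 else .0005
print(hist[-10:],sense()["t"],ft(10)-[0,0,base])
c=viewer.read_camera("scene"); cv2.imwrite("pics/d.png",cv2.resize(c["frame"][80:320,180:400],(550,600)))
```

```text
base -2.056081244026328 9.8833 [ 0.54879399 -0.08960722  0.17238442]
[(0.1485, np.float64(0.1485), np.float64(0.48)), (0.1475, np.float64(0.1475), np.float64(-0.11)), (0.1465, np.float64(0.1465), np.float64(0.39)), (0.1455, np.float64(0.1455), np.float64(0.05)), (0.1445, np.float64(0.1445), np.float64(0.26)), (0.1435, np.float64(0.1436), np.float64(0.74)), (0.143, np.float64(0.1431), np.float64(1.35)), (0.1425, np.float64(0.1426), np.float64(1.96)), (0.142, np.float64(0.1421), np.float64(2.3)), (0.1415, np.float64(0.1416), np.float64(2.75))] 19.4833 [0.46455125 0.05079987 2.95369805]
```

View pics/d.png

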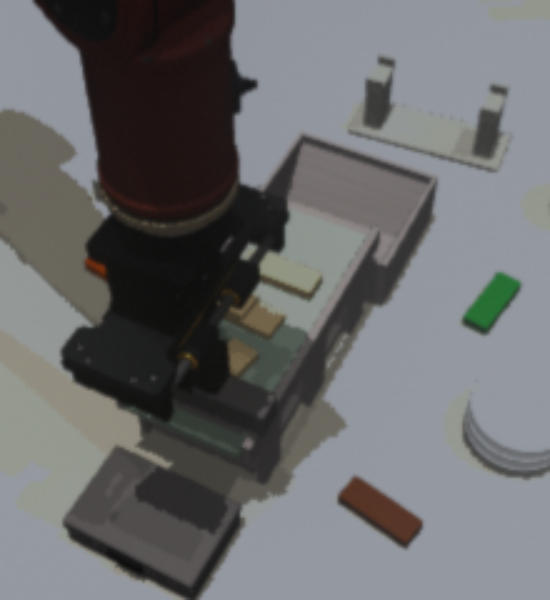

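The blade is seated behind the wax (it runs around (230,385) in the crop), pressing at about 2.9 N. Next is the wipe, with force correction along the way.

Run:
```python
from h import *
z=.1412; base=-2.056; log=[]
for s in np.linspace(-.108,.127,11):
    arm.line_to(trk(s,z),rate=.05)
    f=ft(5)[2]-base; log.append((round(s,3),round(z,4),round(f,2)))
    z+=float(np.clip((f-3.2)*.0003,-.0006,.0006))
print(log,sense()["t"])
arm.line_to(trk(.127,.1443),rate=.03)
arm.line_to(trk(.150,.1443),rate=.06); arm.sleep(.3)
arm.line_to(trk(.150,.235),rate=.15)
print(ft(),sense()["t"])
arm.line_to([*CR,.235],quat(CA),rate=.15); print(sense()["t"],sense()["ee_pos"])
for n in("top","scene"):
    c=viewer.read_camera(n); cv2.imwrite(f"pics/e{n}.png",c["frame"]); np.savez(f"pics/e{n}.npz",**c)
    for l in("wax_bar","wax_ell","wax_step"):
        for r in trace(n,l)[:2]:
            X=world(c,r["pixels"]); print(n,l,round(r["p"],2),r["box"],np.median(X,0).round(3),X[:,2].max().round(3))
a=[cv2.imread(f"pics/e{n}.png") for n in("top","scene")]
cv2.imwrite("pics/e.png",np.hstack([cv2.resize(a[0][190:275,130:345],(400,158))[:158],cv2.resize(a[1][115:194,250:450],(400,158))]) if False else np.vstack([cv2.resize(a[0][190:280,180:330],(500,300)),cv2.resize(a[1][115:205,240:390],(500,300))]))
```

```text
[(np.float64(-0.108), 0.1412, np.float64(2.97)), (np.float64(-0.084), 0.1411, np.float64(3.44)), (np.float64(-0.061), 0.1412, np.float64(3.55)), (np.float64(-0.037), 0.1413, np.float64(2.91)), (np.float64(-0.014), 0.1412, np.float64(3.28)), (np.float64(0.009), 0.1412, np.float64(3.34)), (np.float64(0.033), 0.1413, np.float64(2.95)), (np.float64(0.057), 0.1412, np.float64(3.32)), (np.float64(0.08), 0.1412, np.float64(3.1)), (np.float64(0.104), 0.1412, np.float64(3.63)), (np.float64(0.127), 0.1413, np.float64(3.69))] 27.0333
[-0.10606339 -0.1387973  -1.9727699 ] 29.0417
30.6333 [0.52564557 0.38171264 0.23525025]
top wax_bar 0.67 [267.3, 273.7, 276.7, 301.5] [0.363 0.038 0.012] 0.018
top wax_bar 0.62 [297.5, 157.6, 307.8, 181.9] [ 0.705 -0.054  0.012] 0.018
top wax_ell 0.68 [211.8, 231.7, 226.4, 253.0] [0.5   0.182 0.03 ] 0.041
top wax_step 0.7 [202.0, 228.4, 215.4, 249.5] [0.506 0.215 0.029] 0.04
scene wax_bar 0.72 [212.8, 179.4, 238.8, 198.4] [0.363 0.037 0.012] 0.016
scene wax_bar 0.58 [311.7, 270.3, 346.6, 298.5] [ 0.707 -0.053  0.012] 0.017
scene wax_step 0.63 [303.2, 157.9, 328.9, 166.1] [0.505 0.211 0.033] 0.041
```

View pics/e.png

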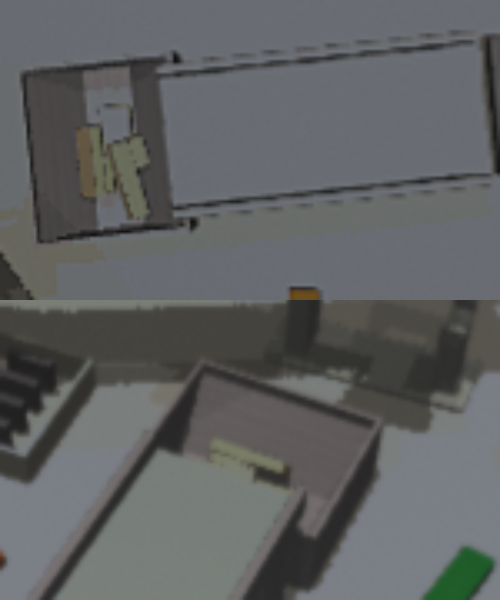

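The tray is clear and all three wax pieces lie in the bin, at about (85–150,130–215) in the top crop, no higher than 41 mm. Next I hang the scraper back.

Run:
```python
from h import *
arm.sleep(.3); base=ft()[2]; print(sense()["ee_pos"],base)
arm.line_to([*CR,.112],rate=.08); print(ft(5)-[0,0,base])
z=.110
while z>.095:
    arm.line_to([*CR,z],rate=.03); f=ft(4)-[0,0,base]
    if f[2]>1.5 or abs(f[0])>6 or abs(f[1])>6: break
    z-=.001
print(z,sense()["ee_pos"],f,sense()["t"])
c=viewer.read_camera("scene"); cv2.imwrite("pics/f.png",cv2.resize(c["frame"][70:170,290:420],(780,600)))
```

```text
[0.52520364 0.38282934 0.23499589] -1.7947526915572574
[-0.03175301 -0.08136867 -0.42198131]
0.107 [0.52522642 0.38297346 0.10736199] [-1.99311677 -0.18677605  5.13254639] 34.5333
```

View pics/f.png

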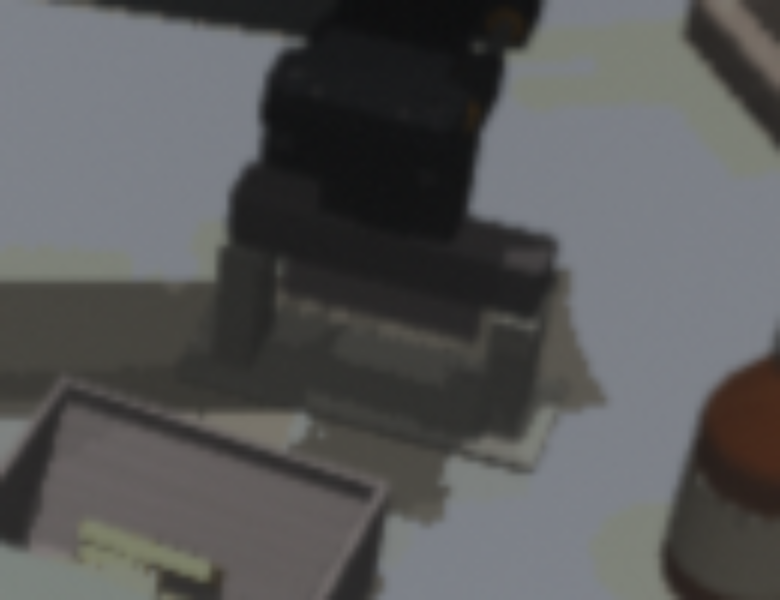

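Contact came about 9 mm too high, so the head is either on a lip or tilted in the grip. I'll back off and measure both the cradle and the held head.

Run:
```python
from h import *
arm.line_to([*CR,.15],rate=.08); arm.sleep(.2)
cs={"c":dict(np.load("pics/c.npz")),"top0":dict(np.load("pics/top0.npz")),"etop":dict(np.load("pics/etop.npz"))}
for n in("top","scene"): cs["now"+n]=viewer.read_camera(n); cv2.imwrite(f"pics/g{n}.png",cs["now"+n]["frame"])
def rect(P): 
    r=cv2.minAreaRect(P[:,:2].astype(np.float32)*1000); return [np.round(x,1) for x in r]
def box(X,z0,z1,x0=.42,x1=.63,y0=.33,y1=.43): return X[(X[:,0]>x0)&(X[:,0]<x1)&(X[:,1]>y0)&(X[:,1]<y1)&(X[:,2]>z0)&(X[:,2]<z1)]
for k,c in cs.items():
    X=world(c)
    for nm,z0,z1 in(("post",.058,.069),("lip",.070,.079)):
        for e,(x0,x1) in {"near":(.42,.5),"far":(.55,.63)}.items():
            g=box(X,z0,z1,x0,x1)
            if len(g)>3: print(k,nm,e,len(g),g.min(0).round(3),g.max(0).round(3))
    if k.startswith("now"):
        # head underside/top height against x
        g=box(X,.10,.155)
        for x0 in np.arange(.45,.6,.02):
            h=g[(g[:,0]>x0)&(g[:,0]<x0+.02)]
            if len(h)>3: print(k,"x",round(x0+.01,2),len(h),np.percentile(h[:,2],[2,50,98]).round(4),np.percentile(h[:,1],[2,98]).round(4))
im=[cv2.imread(f"pics/g{n}.png") for n in("top","scene")]
cv2.imwrite("pics/g.png",np.hstack([cv2.resize(im[0][195:270,120:190],(373,400)),cv2.resize(im[1][60:160,310:410],(400,400))]))
```

```text
c post near 83 [0.454 0.35  0.058] [0.478 0.397 0.069]
c post far 85 [0.575 0.374 0.058] [0.599 0.419 0.069]
c lip near 31 [0.452 0.351 0.07 ] [0.477 0.4   0.077]
c lip far 28 [0.574 0.372 0.07 ] [0.598 0.419 0.077]
top0 post near 21 [0.451 0.351 0.059] [0.49  0.395 0.069]
top0 post far 20 [0.553 0.373 0.058] [0.598 0.413 0.068]
top0 lip near 40 [0.452 0.351 0.07 ] [0.498 0.399 0.079]
top0 lip far 42 [0.55  0.373 0.07 ] [0.597 0.417 0.077]
etop post near 96 [0.451 0.35  0.059] [0.474 0.395 0.069]
etop post far 13 [0.581 0.372 0.06 ] [0.598 0.384 0.069]
etop lip near 23 [0.452 0.351 0.07 ] [0.474 0.399 0.078]
etop lip far 8 [0.586 0.373 0.07 ] [0.597 0.378 0.077]
nowtop post near 45 [0.454 0.35  0.059] [0.474 0.376 0.068]
nowtop post far 38 [0.578 0.375 0.058] [0.598 0.398 0.068]
nowtop lip near 11 [0.46  0.351 0.071] [0.474 0.357 0.075]
nowtop lip far 7 [0.586 0.373 0.071] [0.597 0.378 0.077]
nowtop x 0.46 73 [0.1185 0.1413 0.1459] [0.3569 0.3805]
nowtop x 0.48 96 [0.1188 0.141  0.1446] [0.3585 0.3845]
nowtop x 0.5 8 [0.1202 0.1249 0.1339] [0.3612 0.3642]
nowtop x 0.58 77 [0.1213 0.1413 0.1457] [0.376  0.4009]
nowtop x 0.6 19 [0.1253 0.1398 0.145 ] [0.3784 0.3978]
nowscene post near 83 [0.453 0.351 0.058] [0.477 0.397 0.069]
nowscene post far 80 [0.575 0.372 0.058] [0.599 0.421 0.069]
nowscene lip near 28 [0.453 0.352 0.07 ] [0.477 0.399 0.075]
nowscene lip far 30 [0.575 0.374 0.07 ] [0.6   0.421 0.075]
nowscene x 0.46 59 [0.1181 0.1384 0.1441] [0.3563 0.3813]
nowscene x 0.48 125 [0.1041 0.1381 0.1449] [0.3573 0.3838]
nowscene x 0.5 112 [0.1011 0.1311 0.1525] [0.3613 0.3769]
nowscene x 0.52 111 [0.1011 0.1301 0.1536] [0.3599 0.3797]
nowscene x 0.54 122 [0.1027 0.1317 0.1538] [0.3627 0.3837]
nowscene x 0.56 146 [0.1013 0.1357 0.1538] [0.3706 0.3969]
nowscene x 0.58 125 [0.1179 0.1395 0.1444] [0.3743 0.4008]
nowscene x 0.6 45 [0.1173 0.1333 0.1438] [0.3772 0.4   ]
```

View pics/g.png

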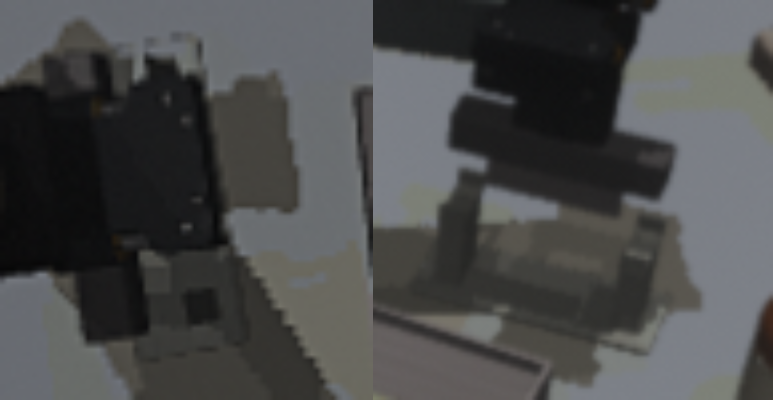

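The head is level in the grip. Its centre line runs about 6 mm to the −y side of the cradle's centre (y ≈ 0.3795 against 0.3857), so it was sitting on the lip. I'll shift +6 mm and seat it.

Run:
```python
from h import *
P=np.array([.5247,.3888])
arm.line_to([*P,.15],quat(9.6),rate=.05); arm.sleep(.3); base=ft()[2]
arm.line_to([*P,.114],rate=.08)
z=.112
while z>.094:
    arm.line_to([*P,z],rate=.03); f=ft(4)-[0,0,base]
    if f[2]>1.2 or abs(f[0])>6 or abs(f[1])>6: break
    z-=.001
print(z,sense()["ee_pos"],f,sense()["t"])
if z<.1045:
    eoat.move_gripper(.06); arm.sleep(.2); print(ft(5))
    arm.line_to([*P,.23],rate=.12)
    arm.move_pose([.42,.5,.26],quat(9.6)); arm.sleep(.3)
c=viewer.read_camera("scene"); cv2.imwrite("pics/i.png",cv2.resize(c["frame"][70:170,290:420],(780,600)))
X=world(c); g=X[(X[:,0]>.44)&(X[:,0]<.61)&(X[:,1]>.34)&(X[:,1]<.43)]
for z0,z1 in((.085,.098),(.125,.15)):
    h=g[(g[:,2]>z0)&(g[:,2]<z1)]; r=cv2.minAreaRect(h[:,:2].astype(np.float32)*1000); print(r,np.median(h[:,2]))
for x0,x1 in((.45,.49),(.56,.6)): h=g[(g[:,2]>.085)&(g[:,2]<.11)&(g[:,0]>x0)&(g[:,0]<x1)]; print(np.percentile(h[:,2],90))
print(sense()["t"],sense()["ee_pos"])
```

```text
0.09699999999999999 [0.52482597 0.38893198 0.09800547] [-2.04140755 -1.57418601  8.51446176] 41.975
[0.12341842 0.31126839 0.10669692]
((526.2957153320312, 387.0130615234375), (138.6341094970703, 31.98455810546875), 10.221478462219238) 0.09093167280186704
((526.6477661132812, 385.6985778808594), (60.30958557128906, 28.86551284790039), 4.607439041137695) 0.13426919153282543
0.09233549062780465
0.0929120956455828
45.425 [0.42073315 0.49929384 0.25988885]
```

View pics/i.png

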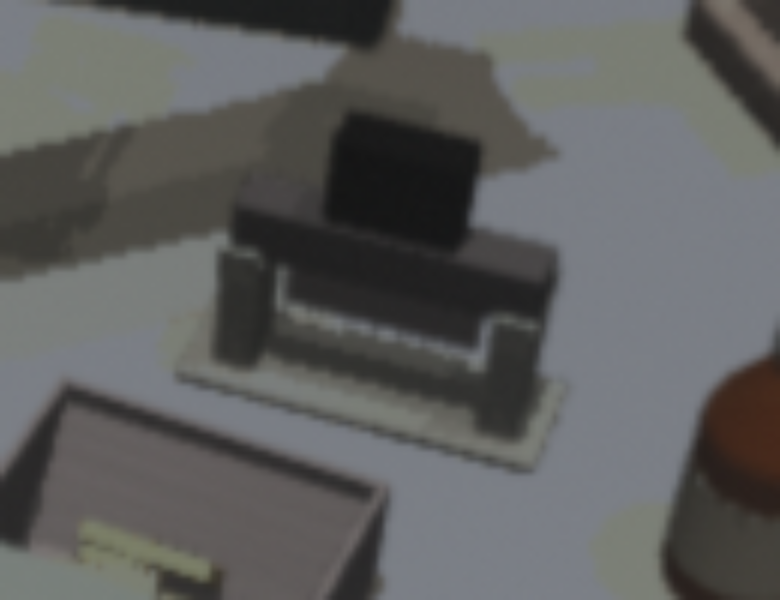

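The scraper hangs level in its cradle: head top at 0.091–0.093 m, as at the start, and head centre within 2 mm of the cradle's. The wax is visible in the bin at (150,550) in the crop, and the arm is clear.

```bash
python3 -c "
from h import *
print(hand_in())"
```

```text
the job is handed in; nothing more can be done
None
```

The tray is wiped clean with all three wax offcuts in the bin, the scraper hangs back upright in its cradle, and the job is handed in; the hand-in returned no verdict.

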